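# Find the tired spring in the saucer dispenser and push its tag down

## Robot

A 7-joint arm with a two-finger parallel gripper is mounted at the origin on the work surface. World frame = base frame: x ahead of the robot, y to its left, z up, the work surface at z = 0. Lengths are in m, angles in rad, forces in N, time in s.
With the tool pointing down it reaches from about 0.35 to 0.9 m from the base axis. Payload 7.2 kg.
Tool frame: the origin (TCP) lies on the centre line of the jaws, within the pads' length; the fingertips stand 19 mm ahead of it and the grasp point (between the pads) is the TCP (manip.tip_reach is the distance from the TCP to the fingertips, in m); x points along the fingers, z is the direction in which the jaws open and shut, and the axes are right-handed (so a half turn about x gives the same grasp; the last joint's range is limited). The gripper opens to 88 mm and grips with 3 to 60 N. Pads are 20 mm wide; open, the fingers measure 115 mm over their backs; the gripper's body (75 mm by 178 mm) begins 61 mm behind the grasp point.
Start: joints at [-1.228, 0.411, -0.013, 1.596, 0.006, 1.134, -0.082], TCP at [0.25, 0.573, 0.242] pointing down, gripper open.
Joint ranges: [-2.95, 2.95], [-0.29, 1.99], [-1.47, 1.44], [0.14, 2.54], [-1.03, 4.17], [0.13, 1.85], [-2.86, 2.86]. Speed limits (rad/s): [2.39, 2.39, 3.01, 3.01, 3.14, 3.14, 3.14].

## Interface

Orientations are given as a rotation vector (axis times angle).
In Python, from station import manip gives the robot as it stands.
- The arm moves only by the shell command python3 -m pendant 'ROWS' [FORCE]. ROWS is JSON, a list of rows, each a list of 7 numbers: the shift along the tool's x, y, z in m, then the turn, a rotation vector about the tool's x, y, z in degrees, then the finger opening in m, from 0 to 0.0878. A call has 1 to 8 rows; each row is the pose to reach, as a shift and turn from the pose commanded when the call began, along the tool's axes at that moment; what a row does not reach only later rows make up. A row lasts 1/12 s, in which the tool goes at most 41.7 mm and 7.16 degrees, less where a joint would pass 70% of its speed; a pose out of reach is approached as far as the arm can. A call with a gripper value outside its range is refused whole. The fingers move at their own pace and stop on an object; FORCE is the grip in N (left out, the last holds). Time passes only in rows, so rows that repeat a pose let the fingers close. It gives the time, the measured TCP pose, the force and the opening at its end, in the units of the state.
- manip.get_state(): the state, without advancing time (a new reading comes with each control period).
- manip.capture(name): name is "scene" or "top"; returns the picture (400x640x3 uint8, red, green, blue); there is no depth.
- manip.camera_model(name): a dict with "fx", "fy", "cx", "cy" (pixels), "dist" ([k1, k2, p1, p2, k3] as OpenCV has them; the pictures are not rectified), "origin" and "orientation" of the camera in the world. Camera axes: x right, y down, z forward; pixel columns grow to the right and rows downward; lengths in m; the calibration is good to about 2 mm. A picture is of the moment at which its call begins. camera_model takes no time and is no camera call.
- manip.finish_job(): hands the job in, once; it reports no verdict.
The state is a dict: "time_s": time; "joint_positions": joint angles; "qvel": joint speeds; "joint_efforts": joint torques, N m; "position": TCP position; "eef_rot": TCP orientation; "contact_force": force on the tool from outside, world axes, zero at the start; "torque": the same for the moment, N m; "opening": opening from 0.0 (shut) to 1.0 (fully open).
Only numpy, scipy, OpenCV 4.12 (cv2) and the standard library are available. Lean on these libraries where they do the work, as an engineer would, in place of code of your own. Each camera call takes 0.05 s, during which the arm holds its last target. There are 200 camera calls.

## Task

Before the saucer dispenser is filled, press down each of its three white spring carriers with your fingertips, one after the other from your left to your right, gently but by at least half a centimetre, to feel its spring. Then push the red tag in front of the softest carrier all the way down to put that well out of use. Leave the other two tags up, let all carriers spring back, and lift or shift nothing on the counter.

Things in the scene. Friction and masses are not known exactly. Their poses are not given: they have to be found in the camera images.
- dispenser: stainless counter-top saucer dispenser, 284 deep (x) x 438 wide (y) x 136 tall to its flat deck (10 high upstand at the back edge), fixed. Origin: centre of its underside; x points to its back (away from the robot), y to the robot's left. Three round wells in a row along y, 130 apart, each with 4 steel guide pegs 20 high about it and a white spring carrier in it; its tag stands 90 nearer the robot
- well_left (a point): centre of the left well (the robot's left, +y) at deck height, 136 above the counter; the well is 99 across and 70 deep. Axes as the dispenser's. The white carrier in it, at rest, has its top 4 above this point.
- well_middle (a point): centre of the middle well (between the other two) at deck height, 136 above the counter; the well is 99 across and 70 deep. Axes as the dispenser's. The white carrier in it, at rest, has its top 4 above this point.
- well_right (a point): centre of the right well (the robot's right, -y) at deck height, 136 above the counter; the well is 99 across and 70 deep. Axes as the dispenser's. The white carrier in it, at rest, has its top 4 above this point.
- tag_left_top (a point): centre of the top face of the left tag's red head (14 in x, 36 in y, 8 thick, on a white blade); it stands in front of well_left, 26 to 30 above the deck at the start, and moves with the tag. Fully down it is 10 above the deck.
- tag_left (a joint): slide of the left tag, m: 0 to 0.004 at the start (up: well in use), 0.020 fully down (well out of use), negative if pulled up. Friction of about 2 N; it stays where it is left.
- tag_middle_top (a point): centre of the top face of the middle tag's red head (14 in x, 36 in y, 8 thick, on a white blade); it stands in front of well_middle, 26 to 30 above the deck at the start, and moves with the tag. Fully down it is 10 above the deck.
- tag_middle (a joint): slide of the middle tag, m: 0 to 0.004 at the start (up: well in use), 0.020 fully down (well out of use), negative if pulled up. Friction of about 2 N; it stays where it is left.
- tag_right_top (a point): centre of the top face of the right tag's red head (14 in x, 36 in y, 8 thick, on a white blade); it stands in front of well_right, 26 to 30 above the deck at the start, and moves with the tag. Fully down it is 10 above the deck.
- tag_right (a joint): slide of the right tag, m: 0 to 0.004 at the start (up: well in use), 0.020 fully down (well out of use), negative if pulled up. Friction of about 2 N; it stays where it is left.
- cassette_1: one of the three spring cassettes; it sits in one of the wells, not always the same one. Origin: on the well's axis at its floor, 70 below the deck (74 below the carrier's top at rest); z up. All three look alike.
- carrier_1 (a joint): how far the carrier of cassette_1 is pressed down, m: 0 at rest, 0.040 at its stop. The carrier is a flat white disc, 92 across, on a spring: it starts to sink at about 1 N and springs back up when released. All three differ in stiffness: at 5 N the two good ones sink about 8 to 11 mm, the softest about 30 mm.
- cassette_2: one of the three spring cassettes; it sits in one of the wells, not always the same one. Origin: on the well's axis at its floor, 70 below the deck (74 below the carrier's top at rest); z up. All three look alike.
- carrier_2 (a joint): how far the carrier of cassette_2 is pressed down, m: 0 at rest, 0.040 at its stop. The carrier is a flat white disc, 92 across, on a spring: it starts to sink at about 1 N and springs back up when released. All three differ in stiffness: at 5 N the two good ones sink about 8 to 11 mm, the softest about 30 mm.
- cassette_3: one of the three spring cassettes; it sits in one of the wells, not always the same one. Origin: on the well's axis at its floor, 70 below the deck (74 below the carrier's top at rest); z up. All three look alike.
- carrier_3 (a joint): how far the carrier of cassette_3 is pressed down, m: 0 at rest, 0.040 at its stop. The carrier is a flat white disc, 92 across, on a spring: it starts to sink at about 1 N and springs back up when released. All three differ in stiffness: at 5 N the two good ones sink about 8 to 11 mm, the softest about 30 mm.
- cup: small blue porcelain tasting cup, 60 wide, 42 tall, on the back ledge of the dispenser; origin centre of its underside; to be left alone
- saucers: stack of white saucers, 76 across, 33 tall, on the back ledge of the dispenser; origin centre of its underside; to be left alone
- teapot: brown clay teapot, body 104 across, 160 over spout and handle, 93 tall, on the counter at the left of the dispenser; origin centre of its underside; to be left alone
- caddy: green round tea caddy with a brass lid, 74 across, 104 tall, on the counter at the right of the dispenser; origin centre of its underside; to be left alone
- marker: pink marker pen lying on the counter to the left of the dispenser, 118 long, 21 wide, 15 tall; origin on its underside; to be left alone
- tea_packet: yellow tea packet with a red band, 45 x 65 x 88 tall, on the counter at the right of the dispenser; origin centre of its underside; to be left alone

How it is judged:
On the way, in this order (a step that is already met when the one before it is completed fails the run):
1. the carrier in the left well is pressed down at least 5 mm (((horizontal distance between cassette_1 and well_left below 0.03 m and value of joint carrier_1 above 0.005 m) or (horizontal distance between cassette_2 and well_left below 0.03 m and value of joint carrier_2 above 0.005 m) or (horizontal distance between cassette_3 and well_left below 0.03 m and value of joint carrier_3 above 0.005 m))), for 0.1 s.
2. the carrier in the middle well is pressed down at least 5 mm (((horizontal distance between cassette_1 and well_middle below 0.03 m and value of joint carrier_1 above 0.005 m) or (horizontal distance between cassette_2 and well_middle below 0.03 m and value of joint carrier_2 above 0.005 m) or (horizontal distance between cassette_3 and well_middle below 0.03 m and value of joint carrier_3 above 0.005 m))), for 0.1 s.
3. the carrier in the right well is pressed down at least 5 mm (((horizontal distance between cassette_1 and well_right below 0.03 m and value of joint carrier_1 above 0.005 m) or (horizontal distance between cassette_2 and well_right below 0.03 m and value of joint carrier_2 above 0.005 m) or (horizontal distance between cassette_3 and well_right below 0.03 m and value of joint carrier_3 above 0.005 m))), for 0.1 s.
4. the tag in front of the softest carrier is fully down (within 3 mm), the others up (((horizontal distance between cassette_2 and well_left below 0.03 m and value of joint tag_left above 0.017 m and value of joint each of tag_middle, tag_right below 0.008 m) or (horizontal distance between cassette_2 and well_middle below 0.03 m and value of joint tag_middle above 0.017 m and value of joint each of tag_left, tag_right below 0.008 m) or (horizontal distance between cassette_2 and well_right below 0.03 m and value of joint tag_right above 0.017 m and value of joint each of tag_left, tag_middle below 0.008 m))), for 0.2 s.
At the end, for the whole second after the job is handed in: The tag in front of the softest carrier is within 3 mm of fully down, the other two tags have sunk less than 8 mm, all three carriers have sprung back to within 4 mm of the top, and the other things stand at rest (((horizontal distance between cassette_2 and well_left below 0.03 m and value of joint tag_left above 0.017 m and value of joint each of tag_middle, tag_right below 0.008 m) or (horizontal distance between cassette_2 and well_middle below 0.03 m and value of joint tag_middle above 0.017 m and value of joint each of tag_left, tag_right below 0.008 m) or (horizontal distance between cassette_2 and well_right below 0.03 m and value of joint tag_right above 0.017 m and value of joint each of tag_left, tag_middle below 0.008 m)) and value of joint each of carrier_1, carrier_2, carrier_3 below 0.004 m and linear speed of each of cup, saucers, teapot, caddy, marker, tea_packet below 0.02 m/s); the robot touches nothing.
It fails at once if the tag of a well whose carrier is not the softest is pushed down 10 mm or more ((not (horizontal distance between cassette_2 and well_left below 0.03 m) and value of joint tag_left above 0.01 m) or (not (horizontal distance between cassette_2 and well_middle below 0.03 m) and value of joint tag_middle above 0.01 m) or (not (horizontal distance between cassette_2 and well_right below 0.03 m) and value of joint tag_right above 0.01 m)).
It fails at once if a tag is pulled up by 6 mm or more (value of joint any of tag_left, tag_middle, tag_right below -0.006 m).
It fails at once if something that only stands by is lifted or shifted 25 mm or more (distance of any of cup, saucers, teapot, caddy, marker, tea_packet from where it was at the start of the episode above 0.025 m).
It fails at once if a carrier is pressed harder than 40 N (contact force between any of the arm, the fingers and cassette_1 above 40 N or contact force between any of the arm, the fingers and cassette_2 above 40 N or contact force between any of the arm, the fingers and cassette_3 above 40 N).
It also fails if it takes over 56 s, if anything falls off the work surface, if the arm or the gripper's body presses on something with over 40 N, if the wrist force passes 120 N, or if a joint passes its speed limit or range.

## Working session

There is one attempt and no reset: what is moved stays moved. The work goes in short steps, Python scripts to look and compute and a shell command to move; the robot and the scene stay as the last step left them, time stands still between calls to the robot, and variables do not carry over. Pictures are saved under pics/ and viewed, about 8 in all and at most 12, crops included, and the job is handed in when it is done.

```bash
mkdir -p pics; cat > h.py <<'E'
import numpy as np, cv2
from scipy.spatial.transform import Rotation as R
from station import manip
def cam(n):
    m=manip.camera_model(n); K=np.array([[m['fx'],0,m['cx']],[0,m['fy'],m['cy']],[0,0,1.]])
    o=np.array(m['orientation'],float)
    Rm=R.from_rotvec(o).as_matrix() if o.size==3 else (o.reshape(3,3) if o.size==9 else None)
    return K,np.array(m['dist'],float),np.array(m['origin'],float),Rm
def ray(n,uv,z):
    K,d,o,Rm=cam(n); p=cv2.undistortPoints(np.array(uv,float).reshape(-1,1,2),K,d).reshape(-1,2)
    v=np.c_[p,np.ones(len(p))]@Rm.T
    return o+v*((z-o[2])/v[:,2])[:,None]
E
python3 - <<'E'
from h import *
for n in('scene','top'):
    print(n,manip.camera_model(n)); cv2.imwrite(f'pics/{n}1.png',manip.capture(n)[:,:,::-1])
s=manip.get_state();print(s); print(R.from_rotvec(s['eef_rot']).as_matrix().round(3) if len(s['eef_rot'])==3 else '',manip.tip_reach)
E
```

```text
scene {'fx': 368.60827235131734, 'fy': 368.60827235131734, 'cx': 314.9957372692011, 'cy': 199.92085500706125, 'dist': array([-0.03228739,  0.        ,  0.        ,  0.        ,  0.        ]), 'origin': array([1.05749548, 0.78050726, 0.76969807]), 'orientation': array([-0.73910807, -2.4745671 ,  1.23302469])}
top {'fx': 516.9904585171557, 'fy': 516.9904585171557, 'cx': 309.46614269135557, 'cy': 203.7979905424322, 'dist': array([-0.05213259,  0.        ,  0.        ,  0.        ,  0.        ]), 'origin': array([0.41954992, 0.07762223, 1.39375116]), 'orientation': array([-2.15936844,  2.15988937, -0.13197936])}
{'time_s': 0.1, 'joint_positions': array([-1.2282051 ,  0.41179294, -0.0127583 ,  1.59694499,  0.00561608,
        1.1343166 , -0.08219198]), 'qvel': array([-7.34796167e-05, -2.71673824e-03,  2.14113305e-04, -2.15642367e-03,
       -4.06976267e-04,  1.76762353e-03,  1.04831745e-05]), 'joint_efforts': array([ 2.77749532e-03, -5.89101970e+01,  6.43981565e-01, -2.91711098e+01,
       -5.37570252e-02,  1.46313175e-02,  2.93342430e-05]), 'position': array([0.24942632, 0.57260443, 0.24091601]), 'eef_rot': array([-0.90242664,  1.37712106,  0.90101041]), 'contact_force': array([-0.24929769,  0.85877873,  0.08431522]), 'torque': array([-0.02295141,  0.02016873,  0.01278579]), 'opening': 1.0044256778266796}
[[-0.    -0.917  0.399]
 [-0.001  0.399  0.917]
 [-1.    -0.    -0.001]] 0.019
```

View pics/scene1.png

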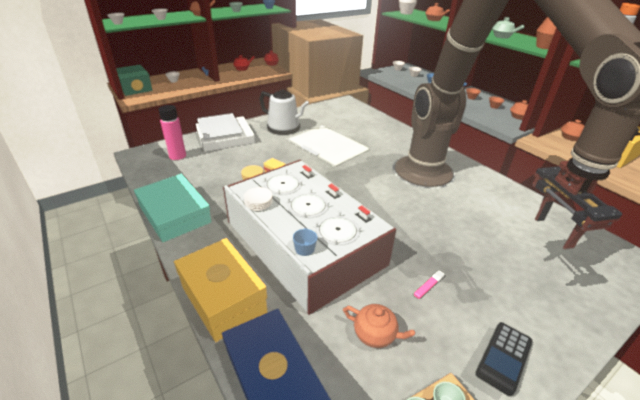

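View pics/top1.png

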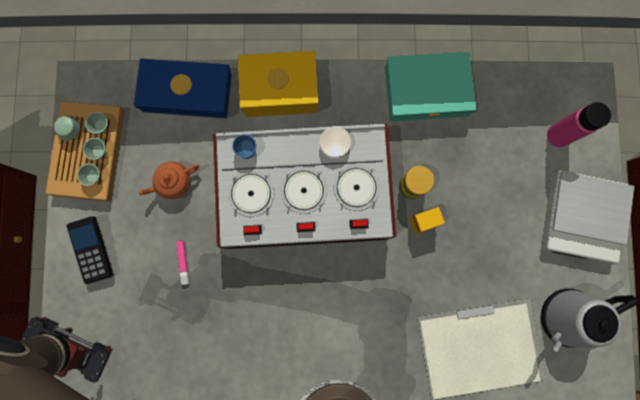

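Scene view: dispenser with carriers at about (283,184), (308,205), (338,229). Top view: wells near (251,193), (304,190), (357,187), and tags near (252,230), (306,227), (360,224). The cup and saucers sit behind, the teapot and marker on the left, and the caddy and packet on the right.

```bash
python3 - <<'E'
from h import *
def blobs(m,amin):
    n,l,s,c=cv2.connectedComponentsWithStats(m.astype(np.uint8)); return [(c[i].round(1),s[i].tolist()) for i in range(1,n) if s[i][4]>=amin]
im=cv2.imread('pics/top1.png'); b,g,r=[im[:,:,i].astype(int) for i in range(3)]
red=(r>150)&(g<60)&(b<60)
t=[x for x in blobs(red,40) if 210<x[0][0]<390 and 200<x[0][1]<245]
for c,s in t: print('tag',c,s,ray('top',[c],.164).round(4))
gr=im[160:220,215:395]; hsv=cv2.cvtColor(im,cv2.COLOR_BGR2HSV)
cs=cv2.HoughCircles(cv2.medianBlur(cv2.cvtColor(gr,cv2.COLOR_BGR2GRAY),3),cv2.HOUGH_GRADIENT,1,40,param1=120,param2=12,minRadius=15,maxRadius=24)
for c in sorted(cs[0].tolist()): print('well',c[0]+215,c[1]+160,c[2],ray('top',[[c[0]+215,c[1]+160]],.138).round(4))
im=cv2.imread('pics/scene1.png'); b,g,r=[im[:,:,i].astype(int) for i in range(3)]
for c,s in blobs((r>130)&(g<70)&(b<70),10):
    if 290<c[0]<385 and 160<c[1]<225: print('stag',c,s,ray('scene',[c],.162).round(4))
E
```

```text
tag [359.3 222.5] [353, 220, 14, 6, 66] [[ 0.5239 -0.0429  0.164 ]]
tag [305.3 225.5] [299, 223, 14, 6, 67] [[0.5168 0.086  0.164 ]]
tag [250.9 228.6] [244, 226, 15, 6, 70] [[0.5094 0.2157 0.164 ]]
well 250.5 192.5 17.700000762939453 [[0.6    0.2208 0.138 ]]
well 303.5 188.5 19.0 [[0.6099 0.0907 0.138 ]]
well 355.5 185.5 19.0 [[ 0.6174 -0.0371  0.138 ]]
```

The tag spacing is 129–130 mm and the tag-to-well distance is 90 mm, so the measurements agree. The dispenser yaw is about 3.2°. I'll approach the left well with the fingers shut, and turn the tool so its axes line up with the dispenser.

```bash
python3 -m pendant '[[0,-0.035,-0.014,-3,0,0,0],[0,-0.07,-0.028,-6,0,0,0],[0,-0.105,-0.042,-10,0,0,0],[0,-0.14,-0.056,-14,0,0,0],[0,-0.175,-0.07,-18,0,0,0],[0,-0.21,-0.084,-22,0,0,0],[0,-0.245,-0.098,-25,0,0,0],[0,-0.28,-0.112,-26.7,0,0,0]]' 20
python3 - <<'E'
from h import *
s=manip.get_state();M=R.from_rotvec(s['eef_rot']).as_matrix();print(s['position'],M.round(3),s['opening'])
print(M.T@(np.array([.599,.2207,.185])-s['position']))
E
```

```text
time_s: 0.77
position: [0.4625, 0.3568, 0.2414]
eef_rot: [-1.252, 1.182, 1.252]
contact_force: [0.3, 0.8, 0.1]
opening: 0.434
[0.46247876 0.35678316 0.24141029] [[-0.    -0.998 -0.058]
 [-0.    -0.058  0.998]
 [-1.     0.    -0.   ]] 0.43426071033873115
[ 0.05639611 -0.12840007 -0.14377655]
```

```bash
python3 -m pendant '[[0,-0.026,-0.029,0,0,0,0],[0,-0.052,-0.058,0,0,0,0],[0,-0.078,-0.087,0,0,0,0],[0,-0.104,-0.116,0,0,0,0],[0.01,-0.128,-0.144,0,0,0,0],[0.04,-0.128,-0.144,0,0,0,0],[0.046,-0.128,-0.144,0,0,0,0],[0.046,-0.128,-0.144,0,0,0,0]]'
python3 - <<'E'
from h import *
s=manip.get_state();M=R.from_rotvec(s['eef_rot']).as_matrix();print(s['position'],s['opening'],s['contact_force'])
print(M.T@(np.array([.599,.2207,.185])-s['position']))
im=manip.capture('scene')[:,:,::-1][130:300,200:420]; cv2.imwrite('pics/s2.png',cv2.resize(im,None,fx=3,fy=3))
E
```

```text
time_s: 1.43
position: [0.5956, 0.2213, 0.193]
eef_rot: [-1.248, 1.188, 1.253]
contact_force: [-0.6, -0.2, 0.0]
opening: 0.003
[0.59563334 0.22125027 0.19295184] 0.0034681787260787754 [-0.58941019 -0.23817031  0.01864155]
[ 0.00793482 -0.00337434 -0.00072214]
```

View pics/s2.png

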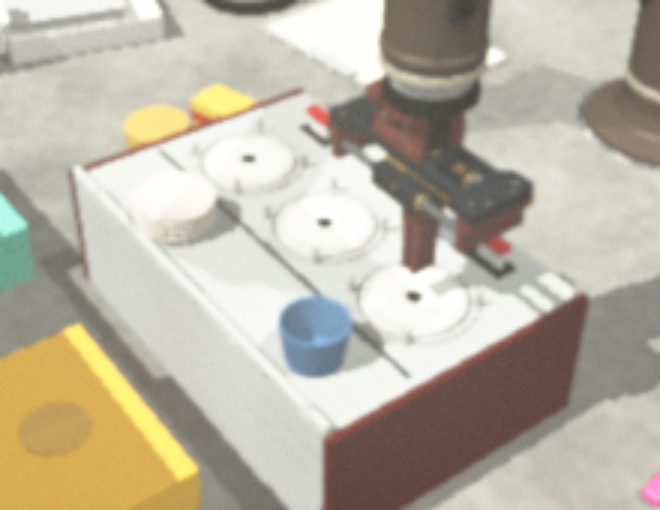

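The shut fingertips are above the left carrier (crop about (415,265)) and clear of its pegs and tag. Now I'll press, with contact expected at TCP z of about 0.159.

```bash
python3 -m pendant '[[0.012,-0.003,0,0,0,0,0],[0.024,-0.003,0,0,0,0,0],[0.032,-0.003,0,0,0,0,0],[0.038,-0.003,0,0,0,0,0],[0.044,-0.003,0,0,0,0,0],[0.047,-0.003,0,0,0,0,0],[0.047,-0.003,0,0,0,0,0],[0.047,-0.003,0,0,0,0,0]]'
python3 -m pendant '[[0,0,0,0,0,0,0],[0,0,0,0,0,0,0],[0,0,0,0,0,0,0],[0,0,0,0,0,0,0]]'
```

```text
time_s: 2.15
position: [0.5997, 0.2226, 0.1489]
eef_rot: [-1.249, 1.183, 1.251]
contact_force: [-4.9, 0.4, 6.8]
opening: 0.002
time_s: 2.48
position: [0.5997, 0.2226, 0.1492]
eef_rot: [-1.249, 1.182, 1.251]
contact_force: [-4.2, 0.5, 6.4]
opening: 0.0
```

The left carrier gave 6.4 N at about 10 mm, so it looks like a good one. I'll lift off and go to the middle well.

```bash
python3 -m pendant '[[-0.015,0,0,0,0,0,0],[-0.04,0,0,0,0,0,0],[-0.047,0,-0.033,0,0,0,0],[-0.047,0,-0.066,0,0,0,0],[-0.047,0,-0.1,0,0,0,0],[-0.047,0,-0.13,0,0,0,0],[-0.047,0,-0.13,0,0,0,0],[-0.047,0,-0.13,0,0,0,0]]'
python3 - <<'E'
from h import *
s=manip.get_state();M=R.from_rotvec(s['eef_rot']).as_matrix();print(s['contact_force'])
print(M.T@(np.array([.6068,.0908,.159])-s['position']))
E
```

```text
time_s: 3.15
position: [0.6079, 0.0895, 0.1959]
eef_rot: [-1.247, 1.185, 1.246]
contact_force: [-0.2, 0.7, -0.2]
opening: 0.005
[-0.19011591  0.69837312 -0.17551232]
[0.03687029 0.00106968 0.0014014 ]
```

```bash
python3 -m pendant '[[0.012,0,0.001,0,0,0,0],[0.024,0,0.001,0,0,0,0],[0.032,0,0.001,0,0,0,0],[0.038,0,0.001,0,0,0,0],[0.044,0,0.001,0,0,0,0],[0.048,0,0.001,0,0,0,0],[0.049,0,0.001,0,0,0,0],[0.049,0,0.001,0,0,0,0]]'
python3 -m pendant '[[0,0,0,0,0,0,0],[0,0,0,0,0,0,0],[0,0,0,0,0,0,0],[0,0,0,0,0,0,0]]'
```

```text
time_s: 3.82
position: [0.6068, 0.0943, 0.1465]
eef_rot: [-1.249, 1.182, 1.252]
contact_force: [-4.3, 3.4, 6.1]
opening: 0.006
time_s: 4.15
position: [0.607, 0.0942, 0.147]
eef_rot: [-1.249, 1.182, 1.251]
contact_force: [-4.4, 2.7, 5.4]
opening: 0.005
```

Middle: 5.4 N at about 12 mm, so it's also firm. Next is the right well.

```bash
python3 -m pendant '[[-0.015,0,0,0,0,0,0],[-0.04,0,0,0,0,0,0],[-0.049,0,-0.033,0,0,0,0],[-0.049,0,-0.066,0,0,0,0],[-0.049,0,-0.1,0,0,0,0],[-0.049,0,-0.13,0,0,0,0],[-0.049,0,-0.13,0,0,0,0],[-0.049,0,-0.13,0,0,0,0]]'
python3 - <<'E'
from h import *
s=manip.get_state();M=R.from_rotvec(s['eef_rot']).as_matrix();print(s['contact_force'])
print(M.T@(np.array([.614,-.0385,.159])-s['position']))
E
```

```text
time_s: 4.82
position: [0.6147, -0.0395, 0.1956]
eef_rot: [-1.248, 1.185, 1.246]
contact_force: [-0.5, 1.1, 0.6]
opening: 0.005
[-0.48957963  1.09403693  0.55522729]
[0.03660854 0.00071498 0.00103825]
```

```bash
python3 -m pendant '[[0.012,0,0.001,0,0,0,0],[0.024,0,0.001,0,0,0,0],[0.032,0,0.001,0,0,0,0],[0.038,0,0.001,0,0,0,0],[0.044,0,0.001,0,0,0,0],[0.048,0,0.001,0,0,0,0],[0.049,0,0.001,0,0,0,0],[0.049,0,0.001,0,0,0,0]]'
python3 -m pendant '[[0,0,0,0,0,0,0],[0,0,0,0,0,0,0],[0,0,0,0,0,0,0],[0,0,0,0,0,0,0]]'
```

```text
time_s: 5.48
position: [0.6146, -0.0352, 0.1465]
eef_rot: [-1.25, 1.182, 1.25]
contact_force: [-0.5, 1.6, 2.8]
opening: -0.002
time_s: 5.82
position: [0.6148, -0.0356, 0.1471]
eef_rot: [-1.25, 1.182, 1.249]
contact_force: [-0.2, 1.6, 2.9]
opening: 0.003
```

Right: 2.9 N at about 12 mm, about half the other two and matching the soft spring, so the right tag is the one to push. I'll lift and go over it.

```bash
python3 -m pendant '[[-0.015,0,0,0,0,0,0],[-0.04,0,0,0,0,0,0],[-0.06,0.01,0,0,0,0,0],[-0.06,0.04,0,0,0,0,0],[-0.06,0.07,0,0,0,0,0],[-0.06,0.09,0,0,0,0,0],[-0.06,0.09,0,0,0,0,0],[-0.06,0.09,0,0,0,0,0]]'
python3 - <<'E'
from h import *
s=manip.get_state();M=R.from_rotvec(s['eef_rot']).as_matrix();print(s['contact_force'])
print(M.T@(np.array([.5239,-.0429,.165])-s['position']))
im=manip.capture('scene')[:,:,::-1][130:260,200:420]; cv2.imwrite('pics/s3.png',cv2.resize(im,None,fx=3.6,fy=3.6))
E
```

```text
time_s: 6.48
position: [0.5244, -0.0413, 0.2072]
eef_rot: [-1.25, 1.182, 1.248]
contact_force: [-0.4, -0.4, 0.1]
opening: 0.003
[-0.44692326 -0.38664066  0.0687556 ]
[ 0.04215146  0.00063999 -0.00158164]
```

View pics/s3.png

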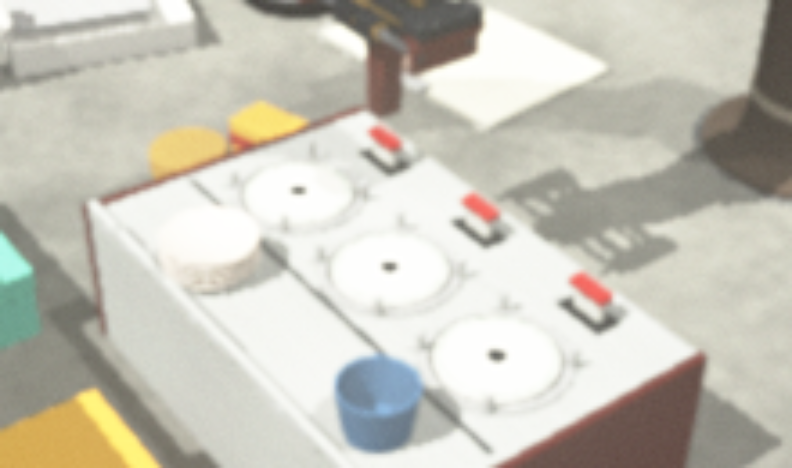

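All three carriers are back up and all three tags are up, and the fingertips are above the right tag (crop about (385,135)). I'll press it down gently.

```bash
python3 -m pendant '[[0.012,0.001,-0.001,0,0,0,0],[0.02,0.001,-0.001,0,0,0,0],[0.026,0.001,-0.001,0,0,0,0],[0.032,0.001,-0.001,0,0,0,0],[0.038,0.001,-0.001,0,0,0,0],[0.043,0.001,-0.001,0,0,0,0],[0.045,0.001,-0.001,0,0,0,0],[0.045,0.001,-0.001,0,0,0,0]]'
python3 -m pendant '[[0,0,0,0,0,0,0],[0.001,0,0,0,0,0,0],[0.002,0,0,0,0,0,0],[0.002,0,0,0,0,0,0]]'
```

```text
time_s: 7.2
position: [0.5246, -0.0418, 0.1649]
eef_rot: [-1.25, 1.181, 1.248]
contact_force: [-10.5, -0.6, 33.7]
opening: 0.007
time_s: 7.53
position: [0.5246, -0.0418, 0.1647]
eef_rot: [-1.25, 1.18, 1.247]
contact_force: [-17.1, 0.1, 50.9]
opening: 0.004
```

At the stop: the tip is at z = 0.1457, and 0.146 is expected for fully down. I'll back off and check.

```bash
python3 -m pendant '[[-0.015,0,0,0,0,0,0],[-0.04,0,0,0,0,0,0],[-0.07,0,0,0,0,0,0],[-0.1,0,0,0,0,0,0],[-0.1,0.03,0,0,0,0,0],[-0.1,0.06,0,0,0,0,0],[-0.1,0.1,0,0,0,0,0],[-0.1,0.1,0,0,0,0,0]]'
python3 - <<'E'
from h import *
print(manip.get_state()['contact_force'])
im=manip.capture('scene')[:,:,::-1]; im2=im[130:260,200:420]; cv2.imwrite('pics/s4.png',cv2.resize(im2,None,fx=3.6,fy=3.6))
E
```

```text
time_s: 8.2
position: [0.4173, -0.0479, 0.2586]
eef_rot: [-1.246, 1.187, 1.253]
contact_force: [-0.6, -0.2, -0.6]
opening: 0.006
[-0.62404729 -0.23202635 -0.6435446 ]
```

View pics/s4.png

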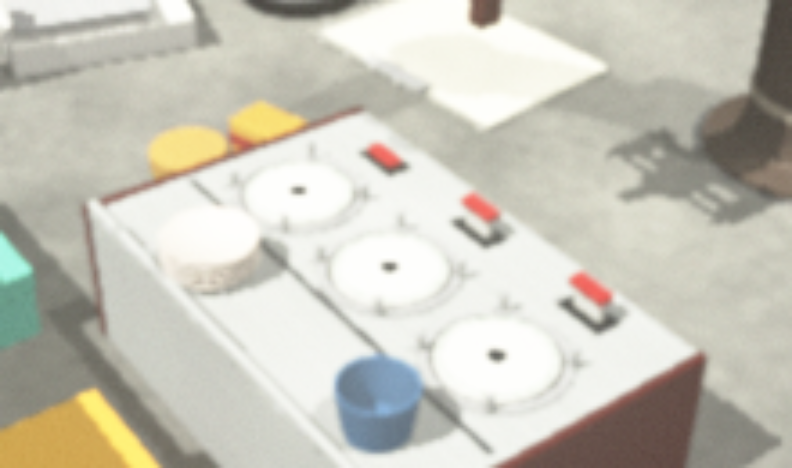

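The right tag is down with no blade showing (crop (385,157)). The other two tags are up, the carriers are flush, and the cup and saucers haven't moved. I'll hand in.

```bash
python3 -c "from station import manip; print(manip.finish_job())"
```

```text
the job is handed in; nothing more can be done
None
```

The softest carrier is the right one, so I pushed the right tag all the way down and handed the job in at about 8 s on the robot's clock. No verdict was reported.

- **Carriers:** pressed left, middle, right with shut fingertips:

| Carrier | Sink | Force |
|---|---|---|
| Left | about 10 mm | 6.4 N |
| Middle | about 12 mm | 5.4 N |
| Right | about 12 mm | 2.9 N |

- **Right tag:** the fingertips stopped at 0.1457 m, against 0.146 m expected for fully down.
- **Last picture:** the right tag is down and the other two are up. All carriers are flush, and the cup and saucers are where they were. The robot is clear, with readings under 1 N.
- **Not as planned:**
  - I pressed the tag harder than needed against its stop, up to about 51 N vertically, through the fingertips only.
  - Sideways readings of up to about 4–5 N appeared on the left and middle presses. I put them down to friction and did not check further.
- **Not checked:** I took no final picture of the teapot and marker, but the arm passed well above them.

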